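# Press the shield covers home and hold the new battery over its bay

## Task

First press both metal shield covers on the clamped phone's logic board straight down until each is fully home. Then pick up the new black battery from the wooden board, carry it over the driver stand and hold it level over the phone's empty battery bay, lined up to drop straight in with its connector tongue above the board's socket and its underside about one centimetre above the rim, and finish there still holding it, so that I can pull off its adhesive liners. The battery must never touch the phone or its clamp, and the old battery and everything else on the bench stay where they are.

Things in the scene. Friction and masses are not known exactly. Their poses are not given: they have to be found in the camera images.
- fixture: fixed phone repair clamp holding an opened phone. Aluminium base 196 x 130 x 8 mm, blue jaws (tops 25 mm above the bench), dark phone 172 x 82 mm, rim 27 mm above the bench; thumbscrew out to y = -88 mm. Origin: centre of the underside, on the bench; z up, x along the phone to its logic-board end (two silver covers). On one side of the bench, the wooden board on the other; which varies
- bay_mouth (a point): centre of the empty battery bay's mouth, at rim height, 27 mm above the bench (22 mm from the phone's middle, away from the covers). The bay is a silver-floored pocket 96 mm along x, 50 mm along y, 9 mm deep. Axes as the fixture's: x towards the logic board, z up
- socket (a point): where the battery's connector tongue belongs: 27 mm above the bench, right over the small gold and beige socket at the edge of the green logic board; 55.5 mm in x and 15 mm in y from the centre of the bay
- cover_a_top (a point): centre of the top face of shield cover A: a perforated silver lid 35.5 mm along x by 33 mm along y on the logic board, 57.5 mm in x and +17.8 mm in y from the fixture's origin. z up. Fully home its top is 28.5 mm above the bench, 1.5 mm above the phone's rim; unseated it stands 2.3 to 3.5 mm prouder
- cover_b_top (a point): the same for shield cover B, at -17.8 mm in y; the two covers lie 2.6 mm apart
- cover_a (a joint): how far cover A has been pressed down, m: 0 is loose, 0.0035 is fully home against its stop (0.0028 and above counts as home). It slides straight down against friction clips of about 7 N and stays where it is left; 10 to 25 N on its middle seats it, more than 60 N on the phone would break something
- cover_b (a joint): the same for cover B
- board: light wooden board with dark scored squares, 260 x 190 x 12 mm, fixed on the bench; both batteries lie flat on it. Origin: centre of its underside; x along the 260 mm side
- battery: the new battery: black slab 92 (x) x 46 (y) x 9 mm, about 110 g, amber stripe at its connector end, green liner tabs at the other. Origin: centre of its underside; z up, x towards the connector end. Stiff black tongue with gold contacts sticks 13 mm out of the x end at y = +15 mm, 12 mm wide, 5 to 7 mm above the underside. Lies flat on the board; grip it across its 46 mm width at its middle
- tongue (a point): middle of the battery's connector tongue head, 55.5 mm in x and 15 mm in y from the battery's origin, at underside height; belongs over socket
- old_battery: the old battery, leave it alone: dull silver, swollen to 13.5 mm in the middle, otherwise the same outline; beside the new one on the board, which of the two lies nearer the robot varies. Origin: centre of its underside
- driver_stand: stand of precision screwdrivers between board and phone: dark block 220 mm along x, 52 mm along y, 32 mm high with a row of six drivers standing in it, 120 mm high overall; loose, about 1 kg. Origin: centre of its underside
- dispenser: white alcohol dispenser with steel top, 68 mm across, 117 mm high, beyond the stand; loose. Origin: centre of its underside
- screw_dish: round steel dish with screws, 104 mm across, 18 mm high, at the right; loose
- tweezers: dark steel tweezers with a blue grip lying on the bench, 127 mm long along x, 5 mm high; loose
- pry_bar: black nylon pry bar lying on the bench, 140 mm long along x, 6 mm high; loose
- tape_roll: amber tape roll lying flat, 72 mm across, 18 mm high; loose
- back_cover: the phone's dark back cover lying flat, 174 mm along x by 84 mm, 6 mm high at its camera island; loose

How it is judged:
By the outcome, as a careful person would: the job done as asked, in the order asked, and still so for the second after the job is handed in, while the arm keeps its last pose, push and grip.
It also fails if it takes over 64 s, if anything falls off the work surface, if the arm or the gripper's body presses on something with over 40 N, if the wrist force passes 120 N, or if a joint passes its speed limit or range.

## Robot

A 7-joint arm with a two-finger parallel gripper is mounted at the origin on the work surface. World frame = base frame: x ahead of the robot, y to its left, z up, the work surface at z = 0. Lengths are in mm, angles in rad, forces in N, time in s.
With the tool pointing down it reaches from about 425 to 800 mm from the base axis. Payload 8.3 kg.
Tool frame: the origin (TCP) lies at the very end of the fingers, on their centre line; the grasp point (between the pads) lies 19 mm behind it (r.tcp_to_grasp is the distance from the TCP to the grasp point, in mm); z points along the fingers, y is the direction in which the jaws open and shut (so a half turn about z gives the same grasp; the last joint's range is limited). The gripper opens to 85 mm and grips with 20 to 120 N. Pads are 22 mm wide; open, the fingers measure 114 mm over their backs; the gripper's body (76 mm by 85 mm) begins 54 mm behind the grasp point. The pads swing forward as they close: fully open they stand 13 mm farther back than shut.
Start: joints at [1.082, 0.383, 0.016, 1.37, -0.006, 1.388, -0.046], TCP at [258.189, -569.158, 231.279] pointing down, gripper open.
Joint ranges: [-2.95, 2.95], [-0.25, 2.06], [-1.52, 1.56], [0.18, 2.33], [-1.44, 4.58], [0.02, 2.06], [-3.01, 3.01]. Speed limits (rad/s): [2.39, 2.39, 3.01, 3.01, 3.14, 3.14, 3.14].

## Interface

Orientations are given as a rotation vector (axis times angle).
In Python, from cell import monitor, cams, finish_job, r gives the robot as it stands.
- The arm moves only by the shell command python3 -m creep 'ROWS' [FORCE]. ROWS is JSON, a list that holds one entry, the list of rows, each a list of 7 numbers: the shift along the tool's x, y, z in mm, then the turn, a rotation vector about the tool's x, y, z in rad, then the opening, from -1 (shut) to 1 (fully open), so that 0 is half open. A call has 1 to 12 rows; each row shifts and turns the commanded pose from where the row before left it, along the tool's axes as they then stand; what a row does not reach is not made up. A row lasts 1/10 s, in which the tool goes at most 50 mm and 8.59 degrees, less where a joint would pass 70% of its speed; a pose out of reach is approached as far as the arm can. A call with a gripper value outside its range is refused whole. The fingers move at their own pace and stop on an object; FORCE is the grip in N (left out, the last holds). Time passes only in rows, so rows that do not move let the fingers close. It gives the time, the measured TCP pose, the force and the opening at its end, in the units of the state.
- monitor.state(): the state, without advancing time (a new reading comes with each control period).
- cams.grab_frame(name): name is "scene" or "top" or "wrist"; returns a dict with "frame" (480x640x3 uint8, red, green, blue), "z_map" (480x640 float32, mm along the optical axis (not along the pixel's ray), 0 where there is no reading), "intrinsics" (3x3 intrinsics, pixels), "distortion" ([k1, k2, p1, p2, k3] as OpenCV has them; the pictures are not rectified), "camera_from_world" (4x4, takes a point from world to camera coordinates). Camera axes: x right, y up, looking along -z (the intrinsics and any distortion apply to the point x, -y, -z); pixel columns grow to the right and rows downward; lengths in mm; the calibration is good to about 2 mm. A picture is of the moment at which its call begins.
- finish_job(): hands the job in, once; it reports no verdict.
The state is a dict: "clock": time; "joint_positions": joint angles; "dq": joint speeds; "joint_efforts": joint torques, N m; "eef_pos": TCP position; "tcp_rot": TCP orientation; "force": force on the tool from outside, world axes, zero at the start; "ft_torque": the same for the moment, N m; "opening": finger opening in mm.
Only numpy, scipy, OpenCV 4.12 (cv2) and the standard library are available. Lean on these libraries where they do the work, as an engineer would, in place of code of your own. Each camera call takes 0.05 s, during which the arm holds its last target. There are 200 camera calls.

## Working session

There is one attempt and no reset: what is moved stays moved. The work goes in short steps, Python scripts to look and compute and a shell command to move; the robot and the scene stay as the last step left them, time stands still between calls to the robot, and variables do not carry over. Pictures are saved under pics/ and viewed, about 8 in all and at most 12, crops included, and the job is handed in when it is done.

```bash
ls; mkdir -p pics
cat > h.py <<'E'
import numpy as np,cv2
from cell import monitor,cams,r
def grab(n):
    d=cams.grab_frame(n); np.savez('pics/'+n+'.npz',**{k:np.array(v) for k,v in d.items()}); return d
def ray(d,uv):
    K=np.array(d['intrinsics'],float);D=np.array(d['distortion'],float);T=np.array(d['camera_from_world'],float)
    p=cv2.undistortPoints(np.array(uv,float).reshape(-1,1,2),K,D).reshape(-1,2)
    v=np.c_[p[:,0],-p[:,1],-np.ones(len(p))]
    R=T[:3,:3];return -R.T@T[:3,3], v@R
def plane(d,uv,z):
    c,v=ray(d,uv);s=(z-c[2])/v[:,2];return c+v*s[:,None]
def proj(d,P):
    K=np.array(d['intrinsics'],float);D=np.array(d['distortion'],float);T=np.array(d['camera_from_world'],float)
    q=np.atleast_2d(P)@T[:3,:3].T+T[:3,3];q=q*[1,-1,-1]
    return cv2.projectPoints(q,np.zeros(3),np.zeros(3),K,D)[0].reshape(-1,2)
E
python3 - <<'E'
from h import *
for n in('top','scene'):
    d=grab(n);cv2.imwrite(f'pics/{n}0.png',d['frame'][...,::-1]);print(n,d['intrinsics'],d['distortion'],d['camera_from_world'])
print(monitor.state())
E
```

```text
pics
top [[477.73044799   0.         322.18679692]
 [  0.         477.73044799 239.48663558]
 [  0.           0.           1.        ]] [7.6051154e-06 0.0000000e+00 0.0000000e+00 0.0000000e+00 0.0000000e+00] [[ 1.45053423e-01 -9.89422058e-01  1.86965933e-03 -6.84154166e+01]
 [ 9.67581112e-01  1.42245806e-01  2.08693369e-01 -6.08761311e+02]
 [-2.06751774e-01 -2.84626404e-02  9.77979336e-01 -9.65890460e+02]
 [ 0.00000000e+00  0.00000000e+00  0.00000000e+00  1.00000000e+00]]
scene [[491.41853164   0.         331.55373028]
 [  0.         491.41853164 237.24158359]
 [  0.           0.           1.        ]] [0.009263 0.       0.       0.       0.      ] [[ 7.82048736e-01  6.23199911e-01 -4.65239059e-03 -4.83826764e+02]
 [-4.89289412e-01  6.18594911e-01  6.14765164e-01  2.64959062e+02]
 [ 3.85999541e-01 -4.78499955e-01  7.88696487e-01 -1.60604764e+03]
 [ 0.00000000e+00  0.00000000e+00  0.00000000e+00  1.00000000e+00]]
{'clock': 0.1, 'joint_positions': array([ 1.08213504,  0.38421237,  0.0163514 ,  1.37104416, -0.00629282,
        1.38820332, -0.04650715]), 'dq': array([ 0.00025504, -0.00155472, -0.00084196, -0.00113256, -0.00245767,
        0.00027058,  0.00084306]), 'joint_efforts': array([ 3.78490426e-03, -6.29129720e+01,  8.47973898e-01, -3.72755134e+01,
        1.68916566e-02,  1.05151272e-02,  6.29642318e-05]), 'eef_pos': array([ 257.99076745, -568.76843536,  230.34456692]), 'tcp_rot': array([-3.06891786e+00, -6.63492152e-01,  6.44783488e-04]), 'force': array([-0.45937015,  0.2202793 , -1.02974038]), 'ft_torque': array([ 0.00720659, -0.03195646,  0.01945904]), 'opening': 85.51410197903421}
```

View pics/top0.png

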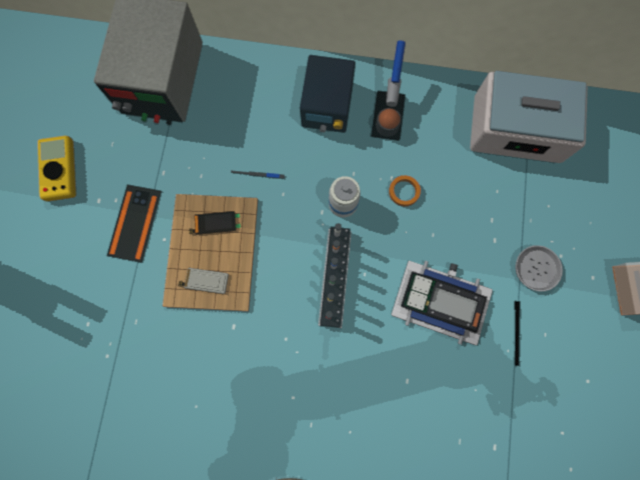

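View pics/scene0.png

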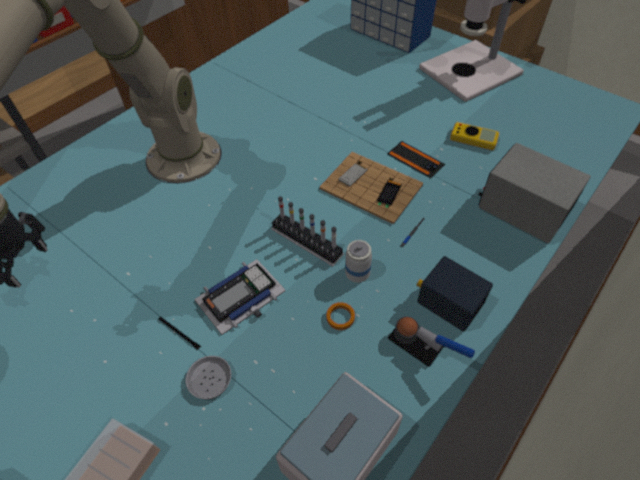

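The top view shows the phone at (442,302) with its covers at the left end, about (419,292). The stand is at (336,277), the new battery at (215,222) with its connector on the left, and the old battery at (207,281). The scene view shows the same layout.

Run:
```python
from h import *
d=np.load('pics/top.npz')
for n,uv,z in [('covers',(419,292),30),('bay',(454,305),20),('phone',(443,302),27),('batt',(215,222.5),21),('tongue',(193,231),18),('old',(207,281),24),('stand',(336,277),32),('disp',(344,187),117)]:
    print(n,plane(d,[uv],z)[0].round(), d['z_map'][int(uv[1]),int(uv[0])])
# colour: batt black mask within board
f=d['frame'];sub=f[200:250,185:245].astype(int).max(2)
m=(sub<45).astype(np.uint8);n,l,s,c=cv2.connectedComponentsWithStats(m);print(s[1:],c[1:]+[185,200])
g=r;print([a for a in dir(g) if not a.startswith('_')])
w=grab('wrist');cv2.imwrite('pics/w0.png',w['frame'][...,::-1]);T=w['camera_from_world']
print(w['intrinsics'],w['distortion'],-T[:3,:3].T@T[:3,3],T[:3,:3].round(2))
print(plane(w,[(0,0),(639,0),(639,479),(0,479)],27).round())
```

```text
covers [ 534. -204.   30.] 1048.3497
bay [ 519. -285.   20.] 1048.5562
phone [ 521. -259.   27.] 1048.5151
batt [625. 268.  21.] 1081.6648
tongue [599. 314.  18.] 1079.7627
old [491. 259.  24.] 1050.5321
stand [540. -20.  32.] 1045.8763
disp [719. -10. 117.] 997.68195
[[ 13  12  37  22 617]
 [  8  30   1   2   2]] [[216.20421394 222.06807131]
 [193.         230.5       ]]
['MotionError', 'tcp_to_grasp']
[[357.55733514   0.         313.35800415]
 [  0.         357.55733514 245.03346773]
 [  0.           0.           1.        ]] [-0.06680617  0.          0.          0.          0.        ] [ 321.13351816 -539.83622779  371.76028275] [[ 0.41 -0.91 -0.  ]
 [ 0.88  0.4  -0.27]
 [ 0.25  0.11  0.96]]
[[  327.  -220.    27.]
 [  572.  -756.    27.]
 [  112. -1136.    27.]
 [ -256.  -321.    27.]]
```

```bash
A=42.3,-20.3,10,0,0,0,-1
python3 -m creep '[[[42,-20,10,0,0,0,-1],[42,-20,10,0,0,0,-1],[42,-20,10,0,0,0,-1],[42,-20,10,0,0,0,-1],[42,-20,10,0,0,0,-1],[42,-20,10,0,0,0,-1],[42,-20,10,0,0,0,-1],[42,-20,10,0,0,0,-1],[42,-20,10,0,0,0,-1]]]' 40
python3 -m creep '[[[0,0,0,0,0,0.148,-1],[0,0,0,0,0,0.148,-1],[0,0,0,0,0,0.148,-1],[0,0,0,0,0,0.148,-1],[0,0,0,0,0,0,-1],[0,0,0,0,0,0,-1]]]'
python3 - <<'E'
from h import *
w=grab('wrist');cv2.imwrite('pics/w1.png',w['frame'][...,::-1]);s=monitor.state();print(s['eef_pos'],s['tcp_rot'],s['force'],s['opening'],s['joint_positions'])
E
```

```text
clock: 1.05
eef_pos: [528.9, -247.5, 140.8]
tcp_rot: [-3.071, -0.663, 0.0]
force: [1.0, -0.6, 0.4]
opening: 0.2
clock: 1.65
eef_pos: [528.0, -249.0, 141.1]
tcp_rot: [-3.131, 0.253, 0.001]
force: [-0.3, 0.4, 0.1]
opening: -0.1
[ 528.01780938 -248.95506012  141.19348259] [-3.13116212e+00  2.53937085e-01  3.45893423e-04] [-0.19681374 -0.40074592 -0.08722513] -0.0030700464470730456 [ 0.46832547  0.35713928 -0.10422355  1.61101069  0.03932754  1.17575016
 -1.37715794]
```

View pics/w1.png

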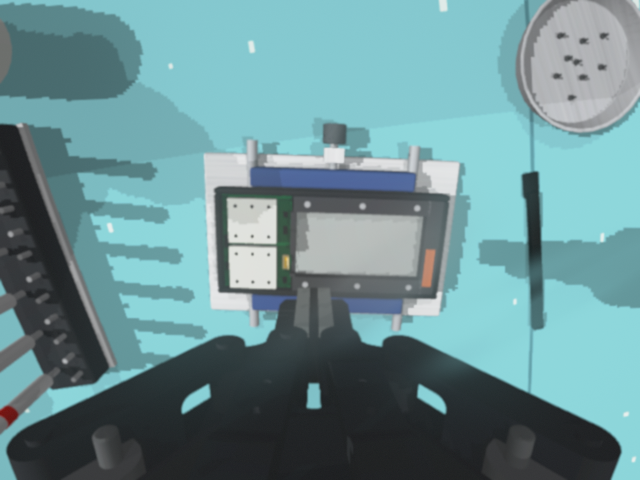

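The wrist view shows cover B at (252,220), cover A at (252,267), the bay from (293,212) to (420,277) and the gold socket at (287,262). The thumbscrew is at the top. Next I'll rectify this onto the plane.

```bash
cat > meas.py <<'E'
from h import *
def rect(d,uv,z):
    P=plane(d,uv,z)[:,:2].astype(np.float32);(c,wh,a)=cv2.minAreaRect(P);b=cv2.boxPoints((c,wh,a))
    e=[b[1]-b[0],b[2]-b[1]];L=max(e,key=np.linalg.norm);y=np.degrees(np.arctan2(L[1],L[0]))%180
    return np.round(c,1),np.round(sorted(wh),1),round(float(y),2)
def blob(m,seed,ero=0):
    n,l,s,c=cv2.connectedComponentsWithStats(m.astype(np.uint8),connectivity=4);k=l[seed[1],seed[0]]
    assert k; return (l==k)
def cont(m):
    c=max(cv2.findContours(m.astype(np.uint8),cv2.RETR_EXTERNAL,cv2.CHAIN_APPROX_NONE)[0],key=cv2.contourArea)
    return cv2.convexHull(c).reshape(-1,2)
E
python3 - <<'E'
from meas import *
d=np.load('pics/wrist.npz');f=d['frame'].astype(int);h=cv2.cvtColor(d['frame'],cv2.COLOR_RGB2HSV).astype(int);zm=d['z_map']
for p in [(235,232),(235,275),(350,245),(300,205),(430,205),(212,240),(235,160),(285,230),(330,180)]: print(p,f[p[1],p[0]],h[p[1],p[0]],zm[p[1],p[0]])
# height from depth
T=d['camera_from_world']
v,u=np.mgrid[0:480,0:640];K=d['intrinsics']
pts=cv2.undistortPoints(np.stack([u.ravel(),v.ravel()],1).astype(float).reshape(-1,1,2),K,d['distortion']).reshape(-1,2)
C=np.c_[pts[:,0],-pts[:,1],-np.ones(len(pts))]*zm.reshape(-1,1)
W=(C-T[:3,3])@T[:3,:3];Z=W[:,2].reshape(480,640);np.save('pics/Z.npy',Z)
for n,(a,b,c,e) in dict(covB=(232,204,272,238),covA=(234,252,272,284),bay=(305,220,410,268),base=(212,163,240,180),jaw=(260,172,400,186),bench=(250,60,480,100)).items(): q=Z[b:e,a:c];print(n,np.median(q).round(1),q.std().round(2))
wh=(f.min(2)>170)&(h[...,1]<40)
for n,s,z in(('B',(240,231),31.5),('A',(240,275),31.5)):
    m=blob(wh,s); print(n,m.sum(),rect(d,cont(m),z))
bay=(f.min(2)>110)&(h[...,1]<60);m=blob(bay,(350,250));print('bay',m.sum(),rect(d,cont(m),18),rect(d,cont(m),27))
ph=np.zeros((480,640),bool);ph[184:303,210:455]=((f.max(2)<110)&(h[...,1]<140))[184:303,210:455]
m=blob(ph,(300,205));print('phone',m.sum(),rect(d,cont(m),27))
E
```

```text
(235, 232) [222 224 220] [ 45   5 224] 260.0302
(235, 275) [225 226 222] [ 38   5 226] 269.02316
(350, 245) [185 190 187] [ 72   7 190] 275.3051
(300, 205) [83 86 87] [98 12 87] 259.0234
(430, 205) [106 112 115] [100  20 115] 258.76474
(212, 240) [221 222 223] [105   2 223] 284.6324
(235, 160) [207 210 212] [102   6 212] 0.0
(285, 230) [62 63 63] [90  4 63] 270.47107
(330, 180) [ 80 102 154] [111 123 154] 255.08508
covB 29.7 16.76
covA 29.7 7.27
bay 17.2 13.98
base 6.7 17.85
jaw 23.8 14.31
bench -1.2 17.97
B 2052 (array([ 551.6, -206.6]), array([32.3, 34.2]), 79.14)
A 1899 (array([ 517.3, -199.9]), array([32.8, 34.3]), 79.04)
bay 7659 (array([ 517.8, -281. ]), array([49.5, 96.6]), 78.98) (array([ 520.5, -280.2]), array([47.8, 93.3]), 78.98)
phone 10001 (array([ 521.6, -259.3]), array([ 88.7, 168.8]), 78.8)
```

```bash
python3 -m creep '[[[0,0,0,0,0,0.03,-1],[-10,-23,10,0,0,0,-1],[-10,-23,20,0,0,0,-1],[0,0,30,0,0,0,-1],[0,0,25,0,0,0,-1],[0,0,15,0,0,0,-1],[0,0,0,0,0,0,-1],[0,0,0,0,0,0,-1],[0,0,0,0,0,0,-1]]]'
python3 - <<'E'
from h import *
w=grab('wrist');im=w['frame'][...,::-1].copy();cv2.imwrite('pics/w2.png',im);s=monitor.state();print(s['eef_pos'],s['tcp_rot'],s['force'])
print(proj(w,s['eef_pos']), proj(w,[517.3,-199.9,31.5]))
E
```

```text
clock: 2.6
eef_pos: [518.3, -200.4, 42.6]
tcp_rot: [3.126, -0.308, 0.003]
force: [-0.7, -0.8, 0.4]
opening: -0.1
[ 518.34847659 -200.45253136   42.63749495] [ 3.12603498 -0.30769051  0.00347784] [ 0.0108501 -0.4672145 -0.8426017]
[[316.19577326 310.28301032]] [[315.2473314  301.92830707]]
```

View pics/w2.png

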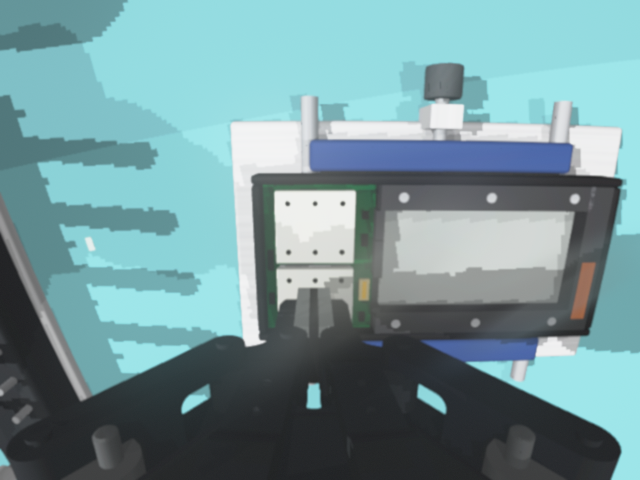

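The fingers are centred on cover A: columns 275–355, with the fingers at 315. Pressing it slowly now.

```bash
python3 -m creep '[[[0,0,6,0,0,0,-1],[0,0,3,0,0,0,-1],[0,0,1,0,0,0,-1],[0,0,0,0,0,0,-1]]]'
python3 -m creep '[[[0,0,1,0,0,0,-1],[0,0,0,0,0,0,-1]]]'
python3 -m creep '[[[0,0,1,0,0,0,-1],[0,0,0,0,0,0,-1]]]'
```

```text
clock: 3.05
eef_pos: [517.3, -200.0, 31.2]
tcp_rot: [-3.126, 0.308, 0.0]
force: [0.4, -0.2, 0.4]
opening: 0.1
clock: 3.25
eef_pos: [517.5, -200.1, 30.6]
tcp_rot: [-3.126, 0.308, -0.0]
force: [-1.7, 0.9, 3.8]
opening: 0.2
clock: 3.45
eef_pos: [517.5, -200.1, 29.7]
tcp_rot: [3.126, -0.308, 0.0]
force: [-1.8, 0.4, 5.0]
opening: -0.1
```

```bash
python3 -m creep '[[[0,0,1,0,0,0,-1],[0,0,0,0,0,0,-1]]]'
python3 -m creep '[[[0,0,0.5,0,0,0,-1],[0,0,0,0,0,0,-1]]]'
python3 -m creep '[[[0,0,0.5,0,0,0,-1],[0,0,0,0,0,0,-1]]]'
```

```text
clock: 3.65
eef_pos: [517.5, -200.1, 28.7]
tcp_rot: [3.126, -0.308, 0.0]
force: [-2.5, 0.4, 4.2]
opening: -0.1
clock: 3.85
eef_pos: [517.5, -200.1, 28.6]
tcp_rot: [3.126, -0.308, 0.001]
force: [-4.2, 1.5, 9.5]
opening: 0.0
clock: 4.05
eef_pos: [517.5, -200.1, 28.5]
tcp_rot: [3.126, -0.308, 0.001]
force: [-5.1, 1.6, 14.0]
opening: -0.1
```

```bash
python3 -m creep '[[[0,0,0.6,0,0,0,-1],[0,0,0,0,0,0,-1],[0,0,0,0,0,0,-1]]]'
python3 -m creep '[[[0,0,-12,0,0,0,-1],[17.6,0,-4,0,0,0,-1],[17.6,0,0,0,0,0,-1],[0,0,8,0,0,0,-1],[0,0,3.5,0,0,0,-1],[0,0,0,0,0,0,-1]]]'
python3 -m creep '[[[0,0,1,0,0,0,-1],[0,0,0,0,0,0,-1]]]'
python3 -m creep '[[[0,0,1,0,0,0,-1],[0,0,0,0,0,0,-1]]]'
python3 -m creep '[[[0,0,1,0,0,0,-1],[0,0,0,0,0,0,-1]]]'
```

```text
clock: 4.35
eef_pos: [517.6, -200.1, 28.5]
tcp_rot: [3.126, -0.308, 0.001]
force: [-8.6, 2.3, 19.7]
opening: -0.0
clock: 4.95
eef_pos: [551.0, -206.6, 30.4]
tcp_rot: [-3.126, 0.307, 0.002]
force: [0.4, 0.1, 0.2]
opening: 0.0
clock: 5.15
eef_pos: [551.2, -206.9, 30.1]
tcp_rot: [-3.126, 0.308, 0.001]
force: [-0.2, 0.8, 0.8]
opening: -0.4
clock: 5.35
eef_pos: [551.4, -206.9, 29.4]
tcp_rot: [-3.126, 0.308, 0.001]
force: [-2.9, 1.3, 3.8]
opening: -0.3
clock: 5.55
eef_pos: [551.5, -206.9, 28.6]
tcp_rot: [-3.126, 0.308, 0.001]
force: [-4.4, 1.8, 6.0]
opening: 0.0
```

```bash
python3 -m creep '[[[0,0,0.6,0,0,0,-1],[0,0,0,0,0,0,-1]]]'
python3 -m creep '[[[0,0,0.6,0,0,0,-1],[0,0,0,0,0,0,-1]]]'
python3 -m creep '[[[0,0,0.6,0,0,0,-1],[0,0,0,0,0,0,-1]]]'
```

```text
clock: 5.75
eef_pos: [551.5, -206.9, 28.6]
tcp_rot: [3.126, -0.308, -0.001]
force: [-6.0, 1.3, 12.1]
opening: -0.3
clock: 5.95
eef_pos: [551.5, -207.0, 28.5]
tcp_rot: [3.126, -0.308, -0.001]
force: [-8.9, 3.0, 16.8]
opening: -0.2
clock: 6.15
eef_pos: [551.5, -207.0, 28.5]
tcp_rot: [3.126, -0.308, -0.0]
force: [-10.6, 2.7, 21.7]
opening: 0.0
```

```bash
python3 -m creep '[[[0,0,-10,0,0,0,-1],[0,0,-40,0,0,0,-1],[0,0,-40,0,0,0,-1],[0,0,-30,0,0,0,-1],[0,0,0,0,0,0,-1],[0,0,0,0,0,0,-1],[0,0,0,0,0,0,-1]]]'
python3 -c "
from h import *
w=grab('wrist');import os;os.rename('pics/wrist.npz','pics/wB.npz');cv2.imwrite('pics/wB.png',w['frame'][...,::-1]);s=monitor.state();print(s['eef_pos'])"
python3 -m creep '[[[0,0,-10,0,0,-0.143,-1],[0,0,-10,0,0,-0.143,-1],[0,0,-10,0,0,-0.143,-1],[0,0,0,0,0,-0.143,-1],[0,0,0,0,0,-0.143,-1],[0,0,0,0,0,-0.143,-1],[0,0,0,0,0,-0.143,-1],[0,0,0,0,0,-0.143,-1],[0,0,0,0,0,-0.143,-1],[0,0,0,0,0,-0.143,-1],[0,0,0,0,0,-0.143,-1],[0,0,0,0,0,-0.143,-1]]]'
python3 -m creep '[[[0,0,0,0,0,-0.143,-1],[0,0,0,0,0,-0.143,-1],[0,0,0,0,0,0,-1],[0,0,0,0,0,0,-1]]]'
python3 - <<'E'
from meas import *
d=np.load('pics/wB.npz');f=d['frame'].astype(int);h=cv2.cvtColor(d['frame'],cv2.COLOR_RGB2HSV).astype(int);zm=d['z_map']
T=d['camera_from_world'];v,u=np.mgrid[0:480,0:640]
pts=cv2.undistortPoints(np.stack([u.ravel(),v.ravel()],1).astype(float).reshape(-1,1,2),d['intrinsics'],d['distortion']).reshape(-1,2)
W=(np.c_[pts[:,0],-pts[:,1],-np.ones(len(pts))]*zm.reshape(-1,1)-T[:3,3])@T[:3,:3];Z=W[:,2].reshape(480,640)
wh=(f.min(2)>170)&(h[...,1]<40)
for n,P in(('B',[556,-207,28.5]),('A',[519,-199.9,28.5])):
    p=proj(d,P)[0].astype(int);print(n,p)
    try:
        m=blob(wh,p);e=cv2.erode(m.astype(np.uint8),np.ones((5,5)))>0
        print(m.sum(),np.median(Z[e]),rect(d,cont(m),28.5))
    except AssertionError: print('dark',f[p[1],p[0]])
p=proj(d,[519.3,-281.3,18])[0].astype(int)
m=blob((f.min(2)>100)&(h[...,1]<60),p);print('bay',m.sum(),np.median(Z[m]),rect(d,cont(m),18),rect(d,cont(m),27))
E
```

```text
clock: 6.85
eef_pos: [551.1, -206.7, 145.1]
tcp_rot: [-3.126, 0.308, 0.003]
force: [-0.4, 0.4, 0.1]
opening: 0.1
[ 551.0152264  -206.66175003  144.8160387 ]
clock: 8.1
eef_pos: [551.3, -206.7, 174.8]
tcp_rot: [-2.269, -2.169, 0.001]
force: [0.5, -0.8, 0.9]
opening: -0.2
clock: 8.5
eef_pos: [551.5, -206.9, 175.4]
tcp_rot: [-1.95, -2.461, 0.0]
force: [0.2, -0.2, -0.4]
opening: 0.2
B [313 234]
1935 27.344499090763147 (array([ 551.9, -206.5]), array([31.7, 34.9]), 78.74)
A [314 281]
1209 27.34633449309529 (array([ 519.4, -200.2]), array([28.1, 34.9]), 78.74)
bay 8642 17.398134676550015 (array([ 518.6, -276. ]), array([ 67.1, 112.6]), 90.18) (array([ 521.9, -274.1]), array([ 64.9, 108.9]), 90.18)
```

Both covers now read the same height, 27.35 mm with a −1.2 mm depth bias, so 28.5 mm. Both are home. Going to the battery.

```bash
python3 -m creep '[[[44,18,0,0,0,0,-1],[44,18,0,0,0,0,-1],[44,18,0,0,0,0,-1],[44,18,0,0,0,0,-1],[44,18,0,0,0,0,-1],[44,18,0,0,0,0,0.45],[44,18,0,0,0,0,0.45],[44,18,0,0,0,0,0.45],[44,18,5,0,0,0,0.45],[44,18,20,0,0,0,0.45],[0,0,20,0,0,0,0.45],[0,0,0,0,0,0,0.45]]]'
python3 -m creep '[[[0,0,0,0,0,0,0.45],[0,0,0,0,0,0,0.45]]]'
python3 - <<'E'
from h import *
w=grab('wrist');cv2.imwrite('pics/w3.png',w['frame'][...,::-1]);s=monitor.state();print(s['eef_pos'],s['tcp_rot'],s['joint_positions'])
E
```

```text
clock: 9.7
eef_pos: [621.8, 262.7, 127.8]
tcp_rot: [-1.943, -2.464, 0.009]
force: [-0.2, -2.0, 0.4]
opening: 61.8
clock: 9.9
eef_pos: [625.5, 259.8, 133.4]
tcp_rot: [1.949, 2.462, 0.001]
force: [0.1, -0.2, 0.2]
opening: 61.6
[625.53814034 259.92500389 133.66246182] [1.94889104e+00 2.46181238e+00 2.36202789e-03] [-0.08632626  0.61439078 -0.55289341  1.32313816  0.32169832  1.28999885
 -0.41327974]
```

View pics/w3.png

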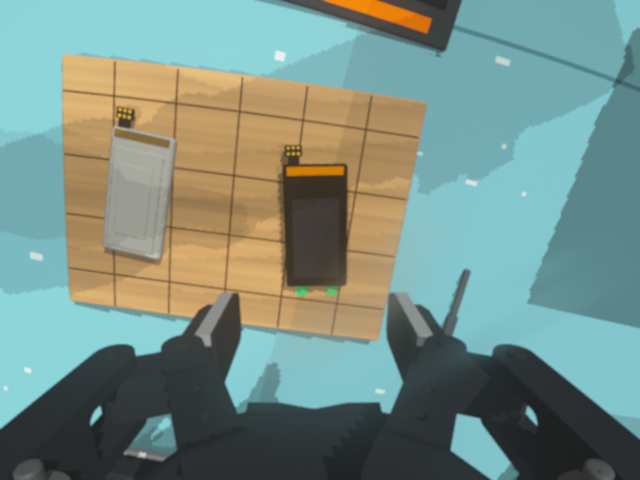

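The new battery spans columns 284–347 and rows 165–287, with its tongue at (293,155). The old battery is at (140,195).

```bash
cat > mb.py <<'E'
from meas import *
def batt(d,z,seed):
    f=d['frame'].astype(int)
    h=cv2.cvtColor(d['frame'],cv2.COLOR_RGB2HSV).astype(int)
    m=(f.max(2)<85)|((h[...,0]>8)&(h[...,0]<22)&(h[...,1]>200)&(h[...,2]>160))
    m=cv2.morphologyEx(m.astype(np.uint8),cv2.MORPH_OPEN,np.ones((9,9)))
    m=blob(m,seed);y,x=np.where(m);return m.sum(),(x.min(),x.max(),y.min(),y.max()),rect(d,cont(m),z)
E
python3 - <<'E'
from mb import *
d=np.load('pics/wrist.npz')
print(batt(d,21,(315,190)),batt(d,21,(315,250)))
p=plane(d,[(293,155)],18)[0];print('tongue',p)
s=monitor.state();x=s['tcp_rot'];R=cv2.Rodrigues(np.array(x))[0];print(np.degrees(np.arctan2(R[1,0],R[0,0])))
for q in [(625,268)]: pass
for nm,z in(('z',0),):
  zz=d['z_map'];print(zz[230,316],zz[250,260])
E
```

```text
(np.int64(6583), (np.int64(283), np.int64(346), np.int64(176), np.int64(285)), (array([626.5, 267.4]), array([44.9, 81.7]), 104.35)) (np.int64(6583), (np.int64(283), np.int64(346), np.int64(176), np.int64(285)), (array([626.5, 267.4]), array([44.9, 81.7]), 104.35))
tongue [598.65953149 317.56320667  18.        ]
103.26625382014653
263.338 275.6883
```

Run:
```python
from meas import *
d=np.load('pics/wrist.npz');f=d['frame'].astype(int);h=cv2.cvtColor(d['frame'],cv2.COLOR_RGB2HSV).astype(int)
print(f[155:180:2,315].tolist());print(f[280:300:2,315].tolist());print(f[230,275:292].tolist())
m=((h[...,0]>8)&(h[...,0]<24)&(h[...,1]>230)&(h[...,2]>150));m[:160]=0;m[185:]=0;m[:,:275]=0;m[:,360:]=0
y,x=np.where(m);print(x.min(),x.max(),y.min(),y.max(),m.sum(),rect(d,np.c_[x,y],21))
m=((h[...,0]>18)&(h[...,0]<32)&(h[...,1]>150)&(h[...,2]>140));m[:140]=0;m[162:]=0;m[:,:280]=0;m[:,305:]=0
y,x=np.where(m);print(x.min(),x.max(),y.min(),y.max(),rect(d,np.c_[x,y],19))
s=(h[...,0]>45)&(h[...,0]<75)&(h[...,1]>100);s[:280]=0;s[300:]=0;y,x=np.where(s);print('tabs',x.min(),x.max(),y.min(),y.max())
for c in([625.3,272],[626,270]):
  a=np.radians(104.3);e=np.array([np.cos(a),np.sin(a)]);n=np.array([-e[1],e[0]])
  print(proj(d,[[*(c+i*e+j*n),z] for i,j,z in((46,23,21),(46,-23,21),(-46,-23,21),(-46,23,21),(55.5,15,19))]).round(1).tolist())
```

```text
[[177, 143, 92], [178, 143, 93], [182, 144, 94], [185, 147, 96], [153, 122, 80], [94, 67, 39], [191, 118, 9], [207, 127, 10], [206, 127, 10], [201, 124, 10], [132, 85, 28], [60, 49, 38], [59, 49, 38]]
[[67, 59, 46], [69, 60, 47], [72, 63, 48], [119, 98, 68], [144, 118, 80], [177, 143, 94], [205, 163, 107], [202, 162, 106], [194, 157, 104], [179, 145, 98]]
[[200, 159, 103], [197, 157, 101], [192, 153, 98], [189, 150, 96], [178, 141, 91], [156, 124, 81], [137, 110, 72], [134, 107, 71], [132, 105, 70], [116, 94, 62], [84, 68, 47], [61, 50, 38], [58, 49, 38], [59, 50, 40], [59, 50, 39], [58, 50, 39], [59, 51, 40]]
287 343 167 175 456 (array([616.1, 310.5]), array([ 5.5, 39.2]), 13.26)
287 299 146 154 (array([598. , 320.9]), array([5.4, 8.4]), 13.13)
tabs 296 336 286 295
[[280.8, 162.3], [347.1, 161.1], [346.3, 284.8], [285.9, 285.9], [292.1, 148.0]]
[[281.2, 165.4], [347.3, 164.2], [346.5, 287.4], [286.3, 288.5], [292.4, 151.1]]
```

```bash
python3 -m creep '[[[10.5,2.7,0,0,0,0,0.45],[0,0,40,0,0,0,0.45],[0,0,40,0,0,0,0.45],[0,0,25,0,0,0,0.45],[0,0,7,0,0,0,0.45],[0,0,0,0,0,0,0.45],[0,0,0,0,0,0,0.45]]]' 50
python3 -c "
from h import *
w=grab('wrist');cv2.imwrite('pics/w4.png',w['frame'][...,::-1])"
```

```text
clock: 10.65
eef_pos: [625.7, 273.2, 22.2]
tcp_rot: [1.945, 2.465, 0.005]
force: [-0.3, 0.2, 0.3]
opening: 62.1
```

View pics/w4.png

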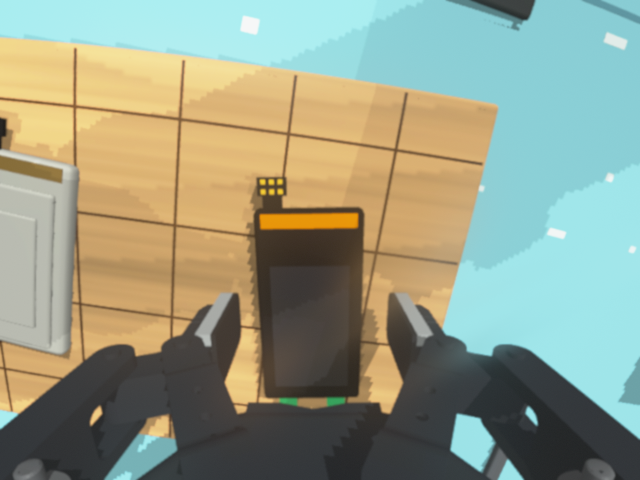

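The fingers straddle the battery, which spans columns 255–363. I'll check how well it's centred along its length from its corners.

Run:
```python
from meas import *
d=np.load('pics/wrist.npz');P=plane(d,[(255,208),(363,208),(358,397),(265,397)],21)[:,:2];c=P.mean(0)
print(P.round(1),c,rect(d,[(255,208),(363,208),(358,397),(265,397)],21))
s=monitor.state();R=cv2.Rodrigues(np.array(s['tcp_rot']))[0];e=np.r_[c,0]-np.r_[s['eef_pos'][:2],0];print(s['eef_pos'],R.T@e)
```

```text
[[593.7 311.2]
 [636.1 321.3]
 [658.4 233.3]
 [615.3 223.1]] [625.88919048 272.22046934] (array([626.1, 272.3]), array([44.4, 91. ]), 103.76)
[625.80424984 273.23482704  22.55182949] [-1.00629196 -0.15333184 -0.00151209]
```

```bash
python3 -m creep '[[[-1,0,5,0,0,0,0.45],[0,0,3,0,0,0,0.45],[0,0,2,0,0,0,0.45],[0,0,0.8,0,0,0,0.45],[0,0,0,0,0,0,0.45]]]' 50
python3 -m creep '[[[0,0,0,0,0,0,0.15],[0,0,0,0,0,0,0.15],[0,0,0,0,0,0,0.15],[0,0,0,0,0,0,0.15]]]' 50
```

```text
clock: 11.2
eef_pos: [624.6, 271.3, 9.1]
tcp_rot: [-1.946, -2.466, 0.0]
force: [1.0, 0.2, -0.0]
opening: 62.0
clock: 11.6
eef_pos: [624.8, 271.4, 9.4]
tcp_rot: [1.946, 2.467, 0.0]
force: [-0.5, 1.2, 1.3]
opening: 49.1
```

```bash
python3 -m creep '[[[0,0,-1.2,0,0,0,0.15],[0,0,0,0,0,0,0.15]]]' 50
python3 -m creep '[[[0,0,0,0,0,0,-1],[0,0,0,0,0,0,-1],[0,0,0,0,0,0,-1],[0,0,0,0,0,0,-1],[0,0,0,0,0,0,-1]]]' 50
python3 -m creep '[[[0,0,-2,0,0,0,-1],[0,0,-5,0,0,0,-1],[0,0,-10,0,0,0,-1],[0,0,-10,0,0,0,-1],[0,0,0,0,0,0,-1],[0,0,0,0,0,0,-1]]]' 50
python3 -c "
from h import *
w=grab('wrist');cv2.imwrite('pics/w5.png',w['frame'][...,::-1])"
```

```text
clock: 11.8
eef_pos: [624.8, 271.4, 10.7]
tcp_rot: [1.946, 2.467, 0.0]
force: [-0.8, -0.0, -0.2]
opening: 49.3
clock: 12.3
eef_pos: [624.9, 271.5, 10.9]
tcp_rot: [1.946, 2.466, 0.001]
force: [-0.3, -0.4, 5.6]
opening: 44.3
clock: 12.9
eef_pos: [625.1, 271.5, 38.1]
tcp_rot: [1.945, 2.466, 0.002]
force: [0.1, -1.9, -1.4]
opening: 44.4
```

View pics/w5.png

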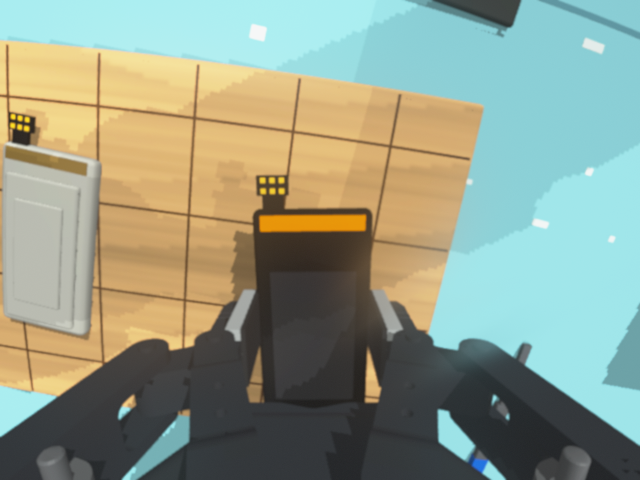

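The battery is held square, its amber stripe level at row 222 and its tongue at (272,186). Now I'll lift, turn and carry it high over the stand.

```bash
python3 -c "
from meas import *
d=np.load('pics/wrist.npz');s=monitor.state();z=s['eef_pos'][2]
P=plane(d,[(255,210),(372,210)],z+10);Q=plane(d,[(272,186)],z+8)
R=cv2.Rodrigues(np.array(s['tcp_rot']))[0]
print(((np.r_[P,Q]-s['eef_pos'])@R).round(1))"
python3 -m creep '[[[0,0,-20,0,0,0,-1],[0,0,-30,0,0,0,-1],[0,0,-30,0,0,0,-1],[0,0,-30,0,0,0,-1],[0,0,-25,0,0,0,-1],[0,0,-15,0,0,0,-1],[0,0,0,0,0,0.1,-1],[0,0,0,0,0,0.11,-1],[0,0,0,0,0,0.11,-1],[0,0,0,0,0,0.106,-1],[0,0,0,0,0,0,-1]]]'
python3 -m creep '[[[-20,0,0,0,0,0,-1],[-35,0,0,0,0,0,-1],[-42,0,0,0,0,0,-1],[-42,0,0,0,0,0,-1],[-42,0,0,0,0,0,-1],[-42,0,0,0,0,0,-1],[-42,0,0,0,0,0,-1],[-42,0,0,0,0,0,-1],[-42,0,0,0,0,0,-1],[-42,0,0,0,0,0,-1],[-42,0,0,0,0,0,-1],[-42,0,0,0,0,0,-1]]]'
python3 -m creep '[[[-42,0,0,0,0,0,-1],[-30,0,0,0,0,0,-1],[-16,0,0,0,0,0,-1],[0,0,20,0,0,0,-1],[0,0,30,0,0,0,-1],[0,0,20,0,0,0,-1],[0,0,0,0,0,0,-1],[0,0,0,0,0,0,-1],[0,0,0,0,0,0,-1]]]'
python3 - <<'E'
from h import *
w=grab('wrist');cv2.imwrite('pics/w6.png',w['frame'][...,::-1]);s=monitor.state();print(s['eef_pos'],s['tcp_rot'],s['joint_positions'])
E
```

```text
[[ 45.5 -20.1 -10. ]
 [ 45.5  23.6 -10. ]
 [ 54.2 -13.7  -8. ]]
clock: 14.05
eef_pos: [624.3, 271.2, 186.4]
tcp_rot: [-2.425, -1.998, 0.002]
force: [0.3, 0.1, -1.4]
opening: 44.2
clock: 15.25
eef_pos: [533.7, -196.6, 187.0]
tcp_rot: [-2.419, -2.004, 0.001]
force: [0.1, 0.4, -1.9]
opening: 44.7
clock: 16.15
eef_pos: [519.0, -281.2, 119.0]
tcp_rot: [2.42, 2.0, 0.002]
force: [-0.2, 0.3, -1.9]
opening: 44.5
[ 519.00338688 -281.42988877  119.08846506] [2.42025423e+00 1.99937890e+00 1.93610632e-03] [ 0.6685606   0.40263694 -0.2902099   1.61320418  0.12361438  1.14120323
  0.15912496]
```

View pics/w6.png

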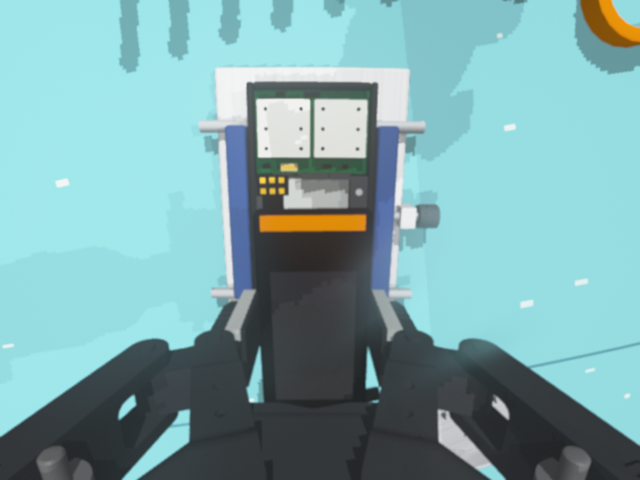

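The battery is over the bay, with its tongue gold at (272,186) just below the socket at (289,167). Next I'll measure the offset between battery and covers in the tool frame.

```bash
cat > rel.py <<'E'
from meas import *
def rel(dz):
    d=np.load('pics/wrist.npz');s=monitor.state();f=d['frame'].astype(int);h=cv2.cvtColor(d['frame'],cv2.COLOR_RGB2HSV).astype(int)
    R=cv2.Rodrigues(np.array(s['tcp_rot']))[0];t=s['eef_pos']
    print('tilt',R[:,2].round(4),'yaw',np.degrees(np.arctan2(R[1,0],R[0,0])))
    loc=lambda P:((np.atleast_2d(P)-t)@R)[:,:2].round(1).tolist()
    wh=(f.min(2)>165)&(h[...,1]<40);wh[:85]=0
    n,l,S,c=cv2.connectedComponentsWithStats(wh.astype(np.uint8),connectivity=4)
    for k in range(1,n):
        if 1500<S[k,4]<9000:
            q=rect(d,cont(l==k),28.5);print('white',S[k],q,loc([*q[0],28.5]))
    am=((h[...,0]>8)&(h[...,0]<22)&(h[...,1]>220)&(h[...,2]>150));n,l,S,c=cv2.connectedComponentsWithStats(am.astype(np.uint8))
    for k in range(1,n):
        if S[k,4]>600 and 200<c[k][0]<430:
            q=rect(d,cont(l==k),t[2]+dz+9);print('amber',S[k],q,loc([*q[0],t[2]+dz+9]))
    go=((h[...,0]>17)&(h[...,0]<32)&(h[...,1]>90)&(h[...,2]>120));n,l,S,c=cv2.connectedComponentsWithStats(cv2.dilate(go.astype(np.uint8),np.ones((5,5))))
    for k in range(1,n):
        if S[k,4]>120 and 230<c[k][0]<400: print('gold',S[k],c[k].round(1),'z27',loc(plane(d,[c[k]],27)),'zb',loc(plane(d,[c[k]],t[2]+dz+7)))
    return d
E
python3 -c "
from rel import *
rel(1.1)"
```

```text
tilt [ 0.0024 -0.001  -1.    ] yaw 79.12038013809375
white [ 256   99   54   59 3034] (array([ 516.4, -199.6]), array([32.5, 34.8]), 78.99) [[79.9, -18.2]]
white [ 314   99   54   59 3017] (array([ 551.4, -206.4]), array([32.7, 34.8]), 79.17) [[79.8, 17.4]]
amber [ 261  216  103   15 1450] (array([ 527.1, -241. ]), array([ 5.4, 38.3]), 169.14) [[41.2, 0.3]]
gold [279 163  19   9 166] [288.3 166.9] z27 [[56.2, -15.3]] zb [[61.8, -8.3]]
gold [257 175  30  22 642] [271.7 185.4] z27 [[44.4, -26.3]] zb [[55.1, -14.6]]
gold [ 260  214  106   19 1844] [312.7 222.6] z27 [[19.7, 0.3]] zb [[41.0, 0.6]]
```

```bash
python3 -m creep '[[[0.9,-0.7,20,0,0,0,-1],[0,0,20,0,0,0,-1],[0,0,15,0,0,0,-1],[0,0,5,0,0,0,-1],[0,0,0,0,0,0,-1],[0,0,0,0,0,0,-1],[0,0,0,0,0,0,-1]]]'
python3 - <<'E'
from rel import *
grab('wrist');d=rel(1.1)
zm=d['z_map'];T=d['camera_from_world']
for u,v in((315,240),(315,300),(290,240),(340,240),(290,340),(340,340),(285,120),(345,120)):
    q=cv2.undistortPoints(np.array([[[u,v]]],float),d['intrinsics'],d['distortion'])[0,0];z=np.median(zm[v-4:v+5,u-4:u+5])
    print((u,v),((np.array([q[0],-q[1],-1])*z-T[:3,3])@T[:3,:3]).round(1))
cv2.imwrite('pics/w7.png',d['frame'][...,::-1])
E
```

```text
clock: 16.9
eef_pos: [518.1, -280.7, 58.5]
tcp_rot: [2.422, 1.999, 0.001]
force: [0.2, -0.9, -1.6]
opening: 44.3
tilt [ 1.5e-03 -7.0e-04 -1.0e+00] yaw 79.05736850084544
white [ 163   85   63   41 1632] (array([ 482. , -184.3]), array([17. , 29.8]), 170.15) [[87.9, -53.7]]
white [ 238   85   73   77 5412] (array([ 516.5, -199.9]), array([32.7, 33.6]), 78.87) [[79.1, -16.9]]
white [ 317   85   72   77 5307] (array([ 551.4, -206.7]), array([32.2, 33.6]), 79.25) [[79.0, 18.7]]
white [ 401   85   63   39 1588] (array([ 589.2, -204.9]), array([16.6, 29.3]), 170.06) [[88.0, 55.5]]
amber [ 260  215  106   16 1607] (array([ 526.4, -240.4]), array([ 5.8, 39.5]), 169.11) [[41.2, 0.6]]
gold [257 170  38  27 802] [274. 183.] z27 [[51.8, -17.9]] zb [[55.8, -13.5]]
gold [ 259  213  108   20 2031] [312.3 222.9] z27 [[32.2, 0.5]] zb [[40.7, 0.6]]
(315, 240) [ 526.1 -247.5   67.4]
(315, 300) [ 521.4 -271.9   67.7]
(290, 240) [ 516.7 -245.7   67.4]
(340, 240) [ 535.5 -249.3   67.6]
(290, 340) [ 507.7 -287.8   67.7]
(340, 340) [ 528.2 -291.8   67.7]
(285, 120) [ 521.5 -199.2   27.2]
(345, 120) [ 548.6 -204.4   27.3]
```

View pics/w7.png

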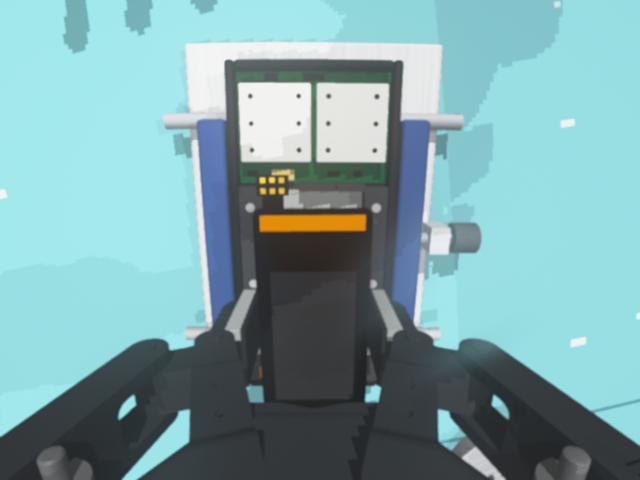

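The battery is level, its top 67.4–67.7 mm at every point. The tongue at (273,185) sits just before the socket at (286,174). Descending to the hold height.

```bash
sed -i 's/wh\[:85\]=0/wh[:48]=0/' rel.py
python3 -c "
from rel import *
rel(1.1)" | grep white
python3 -m creep '[[[0,0.3,8,0,0,0,-1],[0,0,8,0,0,0,-1],[0,0,4,0,0,0,-1],[0,0,2.5,0,0,0,-1],[0,0,0,0,0,0,-1],[0,0,0,0,0,0,-1],[0,0,0,0,0,0,-1],[0,0,0,0,0,0,-1]]]'
python3 - <<'E'
from rel import *
grab('wrist');d=rel(1.1)
zm=d['z_map'];T=d['camera_from_world']
for u,v in((315,240),(290,340),(340,340),(285,120),(345,120)):
    q=cv2.undistortPoints(np.array([[[u,v]]],float),d['intrinsics'],d['distortion'])[0,0];z=np.median(zm[v-4:v+5,u-4:u+5])
    print((u,v),((np.array([q[0],-q[1],-1])*z-T[:3,3])@T[:3,:3]).round(1))
cv2.imwrite('pics/w8.png',d['frame'][...,::-1])
E
```

```text
white [ 163   48  301   78 8133] (array([ 537. , -186.7]), array([ 32.8, 138.7]), 169.44) [[95.9, 0.8]]
white [ 238   82   73   80 5574] (array([ 516.6, -199.3]), array([32.7, 34.9]), 78.94) [[79.7, -16.9]]
white [ 317   83   72   79 5427] (array([ 551.5, -206.3]), array([32.1, 34.4]), 79.19) [[79.4, 18.7]]
clock: 17.75
eef_pos: [517.8, -280.5, 35.2]
tcp_rot: [2.423, 1.999, 0.0]
force: [-0.4, -0.2, -0.9]
opening: 44.2
tilt [ 4.e-04 -1.e-04 -1.e+00] yaw 79.05401987725062
white [ 143   48   70   75 3227] (array([ 483.6, -179.7]), array([27.5, 28.5]), 167.85) [[92.5, -52.7]]
white [ 415   48   71   73 3152] (array([ 589.5, -199.8]), array([26.8, 28.6]), 170.25) [[92.9, 55.1]]
white [ 227   73   84   92 7431] (array([ 516.6, -199.5]), array([32.4, 34.7]), 78.85) [[79.3, -16.6]]
white [ 318   73   84   92 7296] (array([ 551.4, -206.3]), array([32.2, 34.6]), 79.22) [[79.3, 18.9]]
amber [ 260  215  106   16 1640] (array([ 526.2, -240.2]), array([ 5.7, 39.5]), 169.07) [[41.2, 0.6]]
gold [257 174  35  23 687] [272.7 184.9] z27 [[53.4, -16.0]] zb [[55.1, -14.1]]
gold [ 258  213  110   20 2107] [312.7 222.7] z27 [[37.3, 0.7]] zb [[40.7, 0.7]]
(315, 240) [ 525.9 -247.3   44.3]
(290, 340) [ 507.5 -287.6   44.3]
(340, 340) [ 528.  -291.6   44.4]
(285, 120) [ 522.7 -200.9   27.2]
(345, 120) [ 546.1 -205.4   27.2]
```

View pics/w8.png

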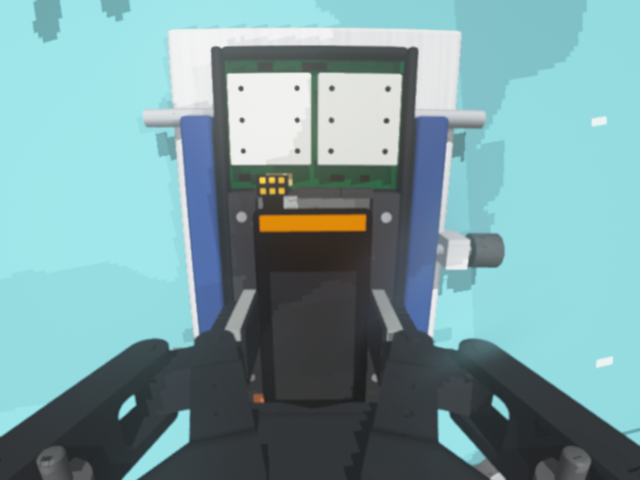

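```bash
python3 -m creep '[[[0.3,0.3,-0.6,0,0,0,-1],[0,0,0,0,0,0,-1],[0,0,0,0,0,0,-1],[0,0,0,0,0,0,-1],[0,0,0,0,0,0,-1]]]'
python3 - <<'E'
from rel import *
grab('wrist');d=rel(1.1)
a=np.load('pics/top.npz');b=grab('top');q=np.abs(a['frame'].astype(int)-b['frame']).max(2)
for n,(x0,y0,x1,y1) in dict(old=(180,265,232,298),stand=(315,225,355,330),disp=(325,170,365,215),tape=(385,170,425,210),dish=(512,240,568,296),pry=(508,295,525,370),twz=(228,165,290,182),back=(105,183,163,265)).items(): print(n,(q[y0:y1,x0:x1]>50).mean().round(3))
E
```

```text
clock: 18.3
eef_pos: [518.0, -280.3, 35.5]
tcp_rot: [-2.423, -1.999, -0.0]
force: [-0.5, 0.5, -2.1]
opening: 44.1
tilt [-0.e+00  1.e-04 -1.e+00] yaw 79.06115603295171
white [ 143   48   70   76 3251] (array([ 483.6, -179.5]), array([28. , 28.5]), 167.55) [[92.4, -52.9]]
white [ 415   48   70   74 3193] (array([ 589.4, -199.6]), array([27.3, 28.6]), 170.56) [[92.7, 54.8]]
white [ 227   74   84   92 7386] (array([ 516.6, -199.6]), array([32.5, 34.8]), 78.76) [[78.9, -16.7]]
white [ 318   74   83   92 7253] (array([ 551.5, -206.3]), array([32.2, 34.7]), 79.22) [[78.9, 18.9]]
amber [ 260  215  106   16 1642] (array([ 526.3, -239.8]), array([ 5.7, 39.5]), 169.07) [[41.3, 0.5]]
gold [257 174  35  23 697] [272.7 184.9] z27 [[53.3, -16.0]] zb [[55.1, -14.1]]
gold [ 258  213  109   20 2105] [312.7 222.8] z27 [[37.2, 0.6]] zb [[40.7, 0.7]]Traceback (most recent call last):
  File "<stdin>", line 3, in <module>
    return format.read_array(
           ~~~~~~~~~~~~~~~~~^
        bytes,
        ^^^^^^
    ...<2 lines>...
        max_header_size=self.max_header_size
        ^^^^^^^^^^^^^^^^^^^^^^^^^^^^^^^^^^^^
    )
    ^
    data = _read_bytes(fp, read_size, "array data")
    r = fp.read(size - len(data))
    data = self._read1(n)
    self._update_crc(data)
    ~~~~~~~~~~~~~~~~^^^^^^
    raise BadZipFile("Bad CRC-32 for file %r" % self.name)
zipfile.BadZipFile: Bad CRC-32 for file 'frame.npy'
```

Run:
```python
from h import *
from cell import finish_job
a=cv2.imread('pics/top0.png')[...,::-1].astype(int);b=np.load('pics/top.npz')['frame'];q=np.abs(a-b).max(2)
for n,(x0,y0,x1,y1) in dict(old=(180,265,232,298),stand=(315,225,355,330),disp=(325,170,365,215),tape=(385,170,425,210),dish=(512,240,568,296),pry=(508,295,525,370),twz=(228,165,290,182),back=(105,183,163,265)).items(): print(n,(q[y0:y1,x0:x1]>50).mean().round(3))
print(monitor.state()['eef_pos'],monitor.state()['opening']);print(finish_job())
```

```text
old 0.0
stand 0.0
disp 0.0
tape 0.0
dish 0.147
pry 0.46
twz 0.0
back 0.0
[ 517.98814028 -280.2234457    35.49083759] 44.54485193116731
the job is handed in; nothing more can be done
None
```

Both shield covers are pressed home, and the new battery is held level over the empty bay, lined up to drop in. I handed the job in at about 18 s of the 64 s allowed.

- **Covers:** I pressed A, then B, until each stopped with the tool at 28.5 mm, at about 20 and 22 N. From the wrist camera afterwards both tops are at about 28.5 mm, after a 1.2 mm correction for the camera's depth bias.
- **Battery:** I picked it up across its 46 mm width and carried it over the driver stand about 185 mm above the bench. I saw no sign of it touching the phone or clamp.
- **Final alignment:** its underside is about 36.6 mm above the bench, roughly 9.6 mm over the rim. It is turned to within about 0.1° of the phone and lies within about 0.5 mm of the bay centre. The camera calibration is only good to about 2 mm, and the sideways readings disagreed by about 0.5 mm between views.
- **Other items:** comparing the overhead picture with the first one, the old battery, stand, dispenser, tape, tweezers and back cover show no change.
- **Dish and pry bar:** the screw dish and pry bar areas did change in that picture. The arm never went near them at low height. I put the change down to the arm and its shadow, but I did not look at that picture to confirm it.

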